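Stir two lots of wooden beads together in a clamped bowl

ROBOT

A 7-joint arm with a two-finger parallel gripper is mounted at the origin on the work surface. World frame = base frame: x ahead of the robot, y to its left, z up, the work surface at z = 0. Lengths are in m, angles in rad, forces in N, time in s.
With the tool pointing down it reaches from about 0.4 to 0.875 m from the base axis. Payload 19.3 kg.
Tool frame: the origin (TCP) lies midway between the tips of the shut fingers; the grasp point (between the pads) lies 19 mm behind it; z points along the fingers, y is the line along which they close (so a half turn about z gives the same grasp; the last joint's range is limited). The gripper opens to 85 mm and grips with 20 to 120 N. Pads are 22 mm wide; open, the fingers measure 114 mm over their backs; the gripper's body (76 mm by 85 mm) begins 54 mm behind the grasp point. The pads swing forward as they close: fully open they stand 13 mm farther back than shut.
Start: joints at [1.202, 0.521, -0.036, 1.599, 0.021, 1.021, -0.113], TCP at [0.184, -0.597, 0.231] pointing down, gripper open.
Joint ranges: [-2.91, 2.91], [-0.3, 2.13], [-1.5, 1.42], [0.17, 2.43], [-1.26, 4.41], [0.16, 1.93], [-2.52, 2.52]. Speed limits (rad/s): [1.89, 1.89, 2.39, 2.39, 3.01, 3.01, 3.01].

INTERFACE

Orientations are given as [roll, pitch, yaw] about the fixed x, y, z axes, in that order (R = Rz(yaw) Ry(pitch) Rx(roll)).
In Python, from workcell import ctrl gives the robot as it stands. The module is installed in compiled form; this text tells all that it offers.
- The arm moves only by the tool step_arm, never from a script. Its argument "rows" is a list of rows, each a list of 5 numbers: the shift along the tool's x, y, z in mm, then the turn about the tool's z in rad, then the closure, from -1 (fully open) to 1 (shut). In form: [[x, y, z, spin, jaw], ...]. A call has 1 to 5 rows; each row is the pose to reach, as a shift and turn from the pose commanded when the call began, along the tool's axes at that moment; what a row does not reach only later rows make up. A row lasts 1/8 s, in which the tool goes at most 62.5 mm and 10.7 degrees, less where a joint would pass 70% of its speed; a pose out of reach is approached as far as the arm can. A call with a gripper value outside its range is refused whole. The fingers move at their own pace and stop on an object; "newtons" is the grip in N (left out, the last holds). Time passes only in rows, so rows that repeat a pose let the fingers close. It gives the time, the measured TCP pose, the force, the opening and the grip force at its end, in the units of the state.
- ctrl.sense(): the state, without advancing time (a new reading comes with each control period).
- ctrl.camera(name): name is "scene" or "side" or "wrist"; returns a dict with "pixels" (420x560x3 uint8, red, green, blue), "mtx" (3x3 intrinsics, pixels), "k1" (the pictures are not rectified: a ray, as slopes to the right and down, at radius r is drawn at 1 + k1 r^2 times it, then the intrinsics apply), "rvec" (rotation vector, rad) and "tvec" (3), from world to camera coordinates, as OpenCV has them; the wrist camera has in their place "hand_eye" (4x4, takes a point from camera to tool coordinates, whose origin is the TCP and whose axes are the flange's). Camera axes: x right, y down, z forward; pixel columns grow to the right and rows downward; lengths in m; the calibration is good to about 2 mm. A picture is of the moment at which its call begins: read the wrist's pose just before it. There is no depth.
- ctrl.close_job(): hands the job in; it is judged then, once.
The state is a dict: "time": time; "qpos": joint angles; "joint_vel": joint speeds; "effort": joint torques, N m; "position": TCP position; "orientation": TCP orientation; "force": force on the tool from outside, world axes, zero at the start; "torque": the same for the moment, N m; "opening": finger opening in m; "gripper_force": force on a finger pad.
Only numpy, scipy, OpenCV 4.12 (cv2) and the standard library are available. Lean on these libraries where they do the work, as an engineer would, in place of code of your own. Each camera call takes 0.05 s, during which the arm holds its last target. There are 200 camera calls.

TASK

Push the green sliding jaw up until it holds the bowl snugly against the wooden stop, then take the stirrer from its stand and stir the beads with it until both colours, red and pale, lie clearly on both sides of the white line across the bowl. Hang the stirrer back upright in its fork, leaving the bowl clamped and every bead inside it. Do not touch the beads with the gripper, and leave the other things on the bench where they are.

Things in the scene. Friction and masses are not known exactly. Their poses are not given: they have to be found in the camera images.
- board: plywood clamping board 230 x 340 x 12 mm, fixed flat on the bench; origin at the centre of its underside, y along the jaw's travel towards the fixed pale-wood stop, a flat-faced beam (face at y +130 mm, 48 mm high) with a low cheek each side (inner faces at x -99, +99 mm). Snug against the stop the bowl's axis is at y +45 mm, anywhere between the cheeks
- jaw (a joint): green sliding jaw on the board, a block 110 mm wide (board x), 30 mm thick (board y), its top 58 mm above the bench; 0 is fully back, the value grows (m) as it slides to board +y; stiff (about 7 N), stays where it is left, end of travel 0.08; at about 0.065 it holds the bowl against the wooden stop
- jaw_push (a point): centre of the jaw's outer (back) face, the one to push on, 36 mm above the bench; axes as the board's
- bowl: loose dark wooden bowl 170 mm across, 50 mm high, straight walls 5 mm thick, inner floor flat 6 mm above its underside, inside radius 75 mm at the floor; stands between jaw and stop; origin at the centre of its underside; a white line across the floor, with white marks on the rim, runs along its own x axis through its centre, so its own y tells the side of the line
- stand: fixed wooden tool stand: foot 110 x 100 x 15 mm, column at its +x side, and at the top a steel fork of two prongs open to its own -x (prongs 16 mm wide, 18 mm gap, running from x -30 to +48 mm, upper side 120 mm above the bench); origin on the bench below the hanging stirrer's place (the column's face is at x +45 mm)
- stirrer: wooden stirrer hanging upright in the fork, 132 mm long: bulb end 20 mm across and 28 mm high at the bottom, rod 12 mm thick, blue square head 30 x 30 x 42 mm at the top whose underside (90 mm above the tip) rests on the prongs; origin at the centre of the bulb's lower end, z up towards the head, x and y square to the head's faces. Hung, its origin is 30 mm above the bench
- stirrer_head (a point): centre of the stirrer's blue head, 111 mm above its tip, where to grip it
- red1: red wooden bead, an upright disc 22 mm across and 16 mm high, loose on the bowl's floor; origin at the centre of its underside. All three red ones start on one side of the line (bowl +y)
- red2: red wooden bead, an upright disc 22 mm across and 16 mm high, loose on the bowl's floor; origin at the centre of its underside. All three red ones start on one side of the line (bowl +y)
- red3: red wooden bead, an upright disc 22 mm across and 16 mm high, loose on the bowl's floor; origin at the centre of its underside. All three red ones start on one side of the line (bowl +y)
- pale1: pale natural wooden bead, an upright disc 22 mm across and 16 mm high, loose on the bowl's floor; origin at the centre of its underside. All three pale ones start on the other side of the line (bowl -y)
- pale2: pale natural wooden bead, an upright disc 22 mm across and 16 mm high, loose on the bowl's floor; origin at the centre of its underside. All three pale ones start on the other side of the line (bowl -y)
- pale3: pale natural wooden bead, an upright disc 22 mm across and 16 mm high, loose on the bowl's floor; origin at the centre of its underside. All three pale ones start on the other side of the line (bowl -y)
- tin: bystander: closed yellow tin 72 mm across, 100 mm high; origin at the centre of its underside
- mallet: bystander: wooden mallet lying down, head 70 x 100 x 60 mm, handle 24 mm thick running to 230 mm along its +x; origin under the head's centre
- glue: bystander: white glue bottle 52 mm across, 150 mm high; origin at the centre of its underside
- offcut: bystander: wood offcut 140 x 45 x 25 mm; origin at the centre of its underside
- tape: bystander: roll of paper tape 90 mm across, 24 mm high; origin at the centre of its underside
Things that resemble listed ones, but are neither listed nor needed, are in the scene too. Leave any black or pink look-alike of the stand alone.

How it is judged:
By the outcome, as a careful person would: the job done as asked, in the order asked, and still so for the second after the job is handed in, with the robot touching nothing.
It also fails if it takes over 72 s, if anything falls off the work surface, if the arm or the gripper's body presses on something with over 40 N, if the wrist force passes 120 N, or if a joint passes its speed limit or range.

## Working session

There is one attempt and no reset: what is moved stays moved. The work goes in short steps, Python scripts to look and compute and a tool call to move; the robot and the scene stay as the last step left them, time stands still between calls to the robot, and variables do not carry over. Pictures are saved under pics/ and viewed, at most 10 in all, crops included, and the job is handed in when it is done.

Besides the shell and the picture viewer there is one more tool, called after "Emit:" as a command line: name --pt "numbers of a row" for each row, then --argument value for the rest. step_arm: Moves the arm, as the interface text tells. Its arguments: {"type":"object","properties":{"rows":{"type":"array","items":{"type":"array","items":{"type":"number"}}},"newtons":{"type":"number"}},"required":["rows"]}

```bash
mkdir -p pics
cat > h.py <<'E'
import numpy as np, cv2, pickle
from workcell import ctrl
from scipy.spatial.transform import Rotation as R
def tool(s=None):
    s=s or ctrl.sense(); T=np.eye(4); T[:3,:3]=R.from_euler('xyz',s['orientation']).as_matrix(); T[:3,3]=s['position']; return T
def shot(name,fn=None):
    s=ctrl.sense(); c=ctrl.camera(name)
    if 'hand_eye' in c: c['W']=tool(s)@np.array(c['hand_eye'])
    else:
        M=np.eye(4); M[:3,:3]=cv2.Rodrigues(np.array(c['rvec'],float))[0]; M[:3,3]=np.ravel(c['tvec']); c['W']=np.linalg.inv(M)
    c['pixels']=np.array(c['pixels']); c['mtx']=np.array(c['mtx'],float)
    if fn:
        cv2.imwrite(f'pics/{fn}.png',c['pixels'][:,:,::-1]); pickle.dump(c,open(f'{fn}.pkl','wb'))
    return c
def load(fn): return pickle.load(open(f'{fn}.pkl','rb'))
def ray(c,uv):
    d=np.array([c['k1'],0,0,0,0],float)
    p=cv2.undistortPoints(np.array([[uv]],float),c['mtx'],d)[0,0]
    return c['W'][:3,3], c['W'][:3,:3]@np.array([p[0],p[1],1])
def onz(c,uv,z):
    o,d=ray(c,uv); return o+d*(z-o[2])/d[2]
def proj(c,P):
    p=np.linalg.inv(c['W'])@np.append(P,1); d=np.array([c['k1'],0,0,0,0],float)
    return cv2.projectPoints(p[:3].reshape(1,1,3),np.zeros(3),np.zeros(3),c['mtx'],d)[0].ravel()
def tri(c1,u1,c2,u2):
    (o1,d1),(o2,d2)=ray(c1,u1),ray(c2,u2)
    t=np.linalg.lstsq(np.c_[d1,-d2],o2-o1,rcond=None)[0]
    a,b=o1+d1*t[0],o2+d2*t[1]; return (a+b)/2,np.linalg.norm(a-b)
def blobs(c,lo,hi,amin=30):
    hsv=cv2.cvtColor(c['pixels'],cv2.COLOR_RGB2HSV); m=cv2.inRange(hsv,np.array(lo),np.array(hi))
    n,l,st,ce=cv2.connectedComponentsWithStats(m); return m,l,[(i,st[i],ce[i]) for i in range(1,n) if st[i][4]>=amin]
E
python3 - <<'E'
from h import *
s=ctrl.sense(); print({k:np.round(v,3) for k,v in s.items()})
for n in('scene','side','wrist'):
    c=shot(n,n+'0'); print(n,np.round(c['W'],3).tolist(),c['mtx'].tolist(),c['k1'])
E
```

```text
{'time': np.float64(0.0), 'qpos': array([ 1.202,  0.522, -0.036,  1.6  ,  0.021,  1.021, -0.113]), 'joint_vel': array([-0.001,  0.002, -0.   ,  0.   , -0.   , -0.   ,  0.001]), 'effort': array([-1.0000e-03, -9.2710e+01,  1.9800e+00, -3.6993e+01,  1.8000e-02,
        8.0000e-03,  0.0000e+00]), 'position': array([ 0.184, -0.597,  0.231]), 'orientation': array([-3.14 ,  0.   ,  0.299]), 'force': array([ 0.05 , -0.011,  0.005]), 'torque': array([-0.038, -0.051,  0.003]), 'gripper_force': np.float64(0.0), 'opening': np.float64(0.086)}
scene [[0.826, 0.437, -0.357, 1.094], [0.564, -0.634, 0.529, -0.942], [0.005, -0.638, -0.77, 1.294], [0.0, 0.0, 0.0, 1.0]] [[508.45697088673467, 0.0, 277.7657077101347], [0.0, 508.45697088673467, 204.1201720117933], [0.0, 0.0, 1.0]] 0.03880620162122507
side [[-0.86, -0.369, 0.351, 0.16], [-0.509, 0.65, -0.564, 0.518], [-0.02, -0.664, -0.748, 0.944], [0.0, 0.0, 0.0, 1.0]] [[438.5752137658572, 0.0, 278.3261813668849], [0.0, 438.5752137658572, 205.5434969875817], [0.0, 0.0, 1.0]] -0.08636250711182052
wrist [[0.294, -0.921, -0.254, 0.249], [-0.956, -0.283, -0.078, -0.577], [-0.001, 0.266, -0.964, 0.374], [0.0, 0.0, 0.0, 1.0]] [[303.0056633601854, 0.0, 276.3962920406426], [0.0, 303.0056633601854, 204.15759129004246], [0.0, 0.0, 1.0]] -0.016260890598123644
```

View pics/scene0.png

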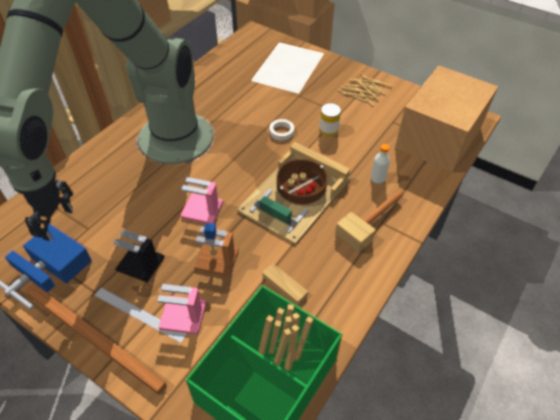

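View pics/side0.png

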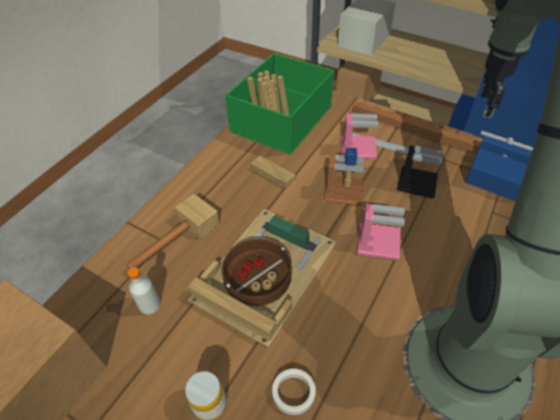

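Scene view: the brown stand is at (215,250), with the stirrer's blue head at (210,232). The board is at (300,190), the green jaw at (272,208) and the bowl at (302,180). In the side view the head is at (350,157), the jaw at (290,232) and the bowl at (257,270).

Possible mix-ups for the stand: pink stands at (203,203) and (182,310), and the black one at (138,255). For the blue head: the blue vise at (50,255). I choose the brown stand with the blue head at (210,232), and will check it in a close crop.

Run:
```python
from h import *
a,b=load('scene0'),load('side0')
ca=cv2.resize(a['pixels'][140:290,180:360],None,fx=400/180,fy=400/180,interpolation=cv2.INTER_CUBIC)
A=cv2.resize(a['pixels'][140:280,190:356],(395*1,333),interpolation=cv2.INTER_CUBIC)
B=cv2.resize(b['pixels'][135:345,185:395],(400,400),interpolation=cv2.INTER_CUBIC)
C=cv2.resize(a['pixels'][210:280,185:265],(300,262),interpolation=cv2.INTER_CUBIC)
im=np.zeros((600,800,3),np.uint8); im[:333,:395]=A; im[:400,400:]=B; im[336:598,:300]=C
cv2.imwrite('pics/crop1.png',im[:,:,::-1])
for n,c in(('scene',a),('side',b)):
    for nm,lo,hi in(('green',(60,60,20),(95,255,140)),('blue',(100,100,40),(125,255,255)),('red',(0,200,90),(4,255,255)),('red2',(174,150,80),(180,255,255))):
        print(n,nm,[(st.tolist(),np.round(ce,1).tolist()) for i,st,ce in blobs(c,lo,hi,15)[2]])
```

```text
scene green [([260, 197, 31, 26, 417], [275.3, 209.2]), ([187, 287, 153, 133, 9573], [256.0, 367.1]), ([295, 307, 13, 32, 108], [300.9, 317.8]), ([287, 338, 53, 82, 735], [313.9, 384.1])]
scene blue [([24, 223, 66, 59, 1990], [58.1, 253.5]), ([205, 224, 10, 15, 140], [209.6, 230.7]), ([6, 252, 48, 39, 663], [30.3, 270.7])]
scene red [([306, 183, 10, 10, 56], [310.1, 187.7]), ([298, 190, 6, 5, 20], [300.4, 192.0])]
scene red2 []
side green [([225, 54, 109, 100, 6047], [281.6, 103.7]), ([268, 217, 41, 31, 671], [288.6, 231.5])]
side blue [([449, 16, 111, 184, 8482], [510.4, 115.9]), ([346, 149, 10, 16, 152], [350.6, 156.6])]
side red [([256, 262, 6, 5, 16], [258.3, 263.8])]
side red2 []
```

View pics/crop1.png

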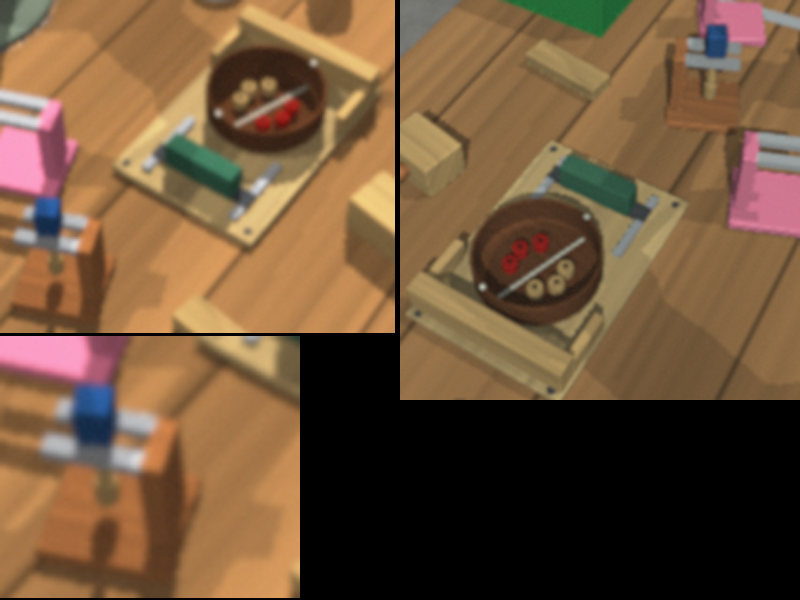

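The crop confirms the choice: a brown wooden stand with a blue square head on two steel prongs, fork open to the left in the scene view (head at about (211,232)). Red and pale beads lie either side of the line.

Run:
```python
from h import *
a,b=load('scene0'),load('side0'); f=lambda v:np.round(v,4).tolist()
print('head',[f(x) for x in tri(a,(209.6,230.7),b,(350.6,156.6))])
A=lambda u,v:(190+u*166/395,140+v*140/333); B=lambda u,v:(185+(u-400)*.525,135+v*.525)
print('scene corners',f(onz(a,A(247,247),.0)),f(onz(a,A(115,165),.012)))
for p in((553,143),(687,205),(555,395),(405,313)): print('side corner',f(onz(b,B(*p),.012)))
for nm,p,q in(('mark1',(219,113),(586,216)),('mark2',(313,62),(482,287))):
    print(nm,f(onz(a,A(*p),.062)),f(onz(b,B(*q),.062)))
for p,q in(((219,113),(482,287)),((313,62),(586,216))): print('tri alt',[f(x) for x in tri(a,A(*p),b,B(*q))])
# jaw top corners, side
for p in((568,155),(635,185),(632,212),(555,178)): print('jawside',f(onz(b,B(*p),.058)))
for p in((172,137),(240,170),(163,157),(238,193)): print('jawscene',f(onz(a,A(*p),.058)))
# column top, fork tips
print('colscene',f(onz(a,A(103,222),.12)),f(onz(a,A(80,245),.12)))
print('forkside tips/ends',[f(onz(b,B(*p),.12)) for p in((741,48),(741,65),(685,45),(685,60))])
print('fork scene',[f(onz(a,A(*p),.12)) for p in((30,208),(15,238),(88,222),(80,245))])
```

```text
head [[0.4574, -0.3385, 0.1401], 0.0017]
scene corners [0.6263, -0.1571, 0.0] [0.4077, -0.1523, 0.012]
side corner [0.6217, -0.1515, 0.012]
side corner [0.4, -0.1464, 0.012]
side corner [0.4127, 0.1821, 0.012]
side corner [0.6348, 0.1848, 0.012]
mark1 [0.4957, -0.0304, 0.062] [0.4934, -0.0297, 0.062]
mark2 [0.551, 0.1244, 0.062] [0.5497, 0.126, 0.062]
tri alt [[0.519, 0.0595, 0.0031], 0.1385]
tri alt [[0.525, 0.0382, 0.1249], 0.1248]
jawside [0.5692, -0.11, 0.058]
jawside [0.4635, -0.1093, 0.058]
jawside [0.4458, -0.0677, 0.058]
jawside [0.5634, -0.0662, 0.058]
jawscene [0.466, -0.0988, 0.058]
jawscene [0.5723, -0.0944, 0.058]
jawscene [0.4763, -0.1338, 0.058]
jawscene [0.5911, -0.1277, 0.058]
colscene [0.5071, -0.2973, 0.12] [0.5053, -0.3395, 0.12]
forkside tips/ends [[0.4271, -0.3642, 0.12], [0.413, -0.3311, 0.12], [0.5006, -0.3298, 0.12], [0.4868, -0.3011, 0.12]]
fork scene [[0.4215, -0.3307, 0.12], [0.4355, -0.3752, 0.12], [0.4923, -0.3075, 0.12], [0.5053, -0.3395, 0.12]]
```

Emit:
step_arm --pt "50 -27 -20 0 -1" --pt "105 -55 -40 0 -1" --pt "160 -83 -60 0 -1" --pt "215 -113 -70 0 -1" --pt "265 -140 -70 0 -1"

```text
time: 0.78
position: [0.3973, -0.3841, 0.3021]
orientation: [3.14, -0.001, 0.298]
force: [-0.2, -1.4, -0.4]
opening: 0.0855
gripper_force: 0.0
```

Emit:
step_arm --pt "15 -9 0 0 0" --pt "30 -17 0 0 1" --pt "30 -17 0 0 1"

```text
time: 1.15
position: [0.4198, -0.3604, 0.3011]
orientation: [-3.141, 0.0, 0.299]
force: [-1.3, -2.2, -1.0]
opening: 0.0322
gripper_force: 0.0
```

Run:
```python
from h import *
c=shot('wrist','wstand'); s=ctrl.sense(); print(s['time'],s['position'],s['orientation'],s['qpos'])
print(proj(c,[.457,-.3385,.162]))
```

```text
1.2 [ 0.41912587 -0.36110962  0.30110587] [-3.14150621e+00  5.20076465e-04  2.98022223e-01] [ 0.70767353  0.34049311 -0.13700908  1.69950815  0.05144552  1.10547503
 -0.71745258]
[265.32734745 149.5269754 ]
```

View pics/wstand.png

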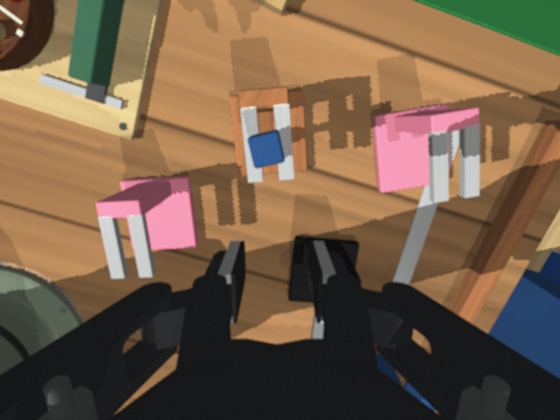

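The wrist view shows the brown stand: head top centre at (266,148), prongs running from the column at (265,97) down to tips at (255,181) and (287,178). The head is turned a little relative to the prongs.

Run:
```python
from h import *
c=load('wstand'); f=lambda v:np.round(v,4).tolist()
m,l,bs=blobs(c,(100,110,40),(125,255,255),100)
for i,st,ce in bs:
    if abs(ce[0]-266)<40 and ce[1]<200:
        cn=cv2.findContours((l==i).astype('uint8'),0,2)[0][0]; bx=cv2.boxPoints(cv2.minAreaRect(cn)); print('head',ce,st,bx.tolist())
        P=np.array([onz(c,p,.162) for p in bx]); print(f(P),'ctr',f(P.mean(0)))
        for k in range(4): d=P[(k+1)%4]-P[k]; print(np.hypot(*d[:2]).round(4),np.degrees(np.arctan2(d[1],d[0])).round(1))
        a,b=load('scene0'),load('side0')
# prongs: grey light
hsv=cv2.cvtColor(c['pixels'],cv2.COLOR_RGB2HSV); m=cv2.inRange(hsv,np.array((0,0,130)),np.array((180,45,255)))
m[:, :225]=0; m[:,315:]=0; m[:90]=0; m[200:]=0
n,l,st,ce=cv2.connectedComponentsWithStats(m)
for i in range(1,n):
    if st[i][4]>60:
        cn=cv2.findContours((l==i).astype('uint8'),0,2)[0][0]; bx=cv2.boxPoints(cv2.minAreaRect(cn)); P=np.array([onz(c,p,.12) for p in bx]); print('prong',st[i],np.round(bx,1).tolist(),f(P[:,:2]))
        for k in range(4): d=P[(k+1)%4]-P[k]; print(np.hypot(*d[:2]).round(4),np.degrees(np.arctan2(d[1],d[0])).round(1))
        g=np.array([onz(c,(x,y),.12)[:2] for y in range(95,185) for x in [np.flatnonzero(l[y]==i)] if len(x)>8 for x in [x.mean()]])
        print('n',len(g));
```

```text
head [265.78891258 148.64498934] [249 131  34  36 938] [[247.36062622070312, 137.03277587890625], [277.12457275390625, 130.02951049804688], [284.2590026855469, 160.350830078125], [254.49505615234375, 167.35409545898438]]
[[0.463, -0.3196, 0.162], [0.4769, -0.3437, 0.162], [0.4526, -0.3582, 0.162], [0.4382, -0.3335, 0.162]] ctr [0.4577, -0.3388, 0.162]
0.0278 -60.0
0.0282 -149.3
0.0286 120.3
0.0284 29.3
prong [273 104  21  76 918] [[272.70001220703125, 104.69999694824219], [289.0, 103.69999694824219], [293.5, 178.8000030517578], [277.20001220703125, 179.8000030517578]] [[0.4985, -0.3324], [0.5043, -0.348], [0.4318, -0.3764], [0.4255, -0.3598]]
0.0166 -69.6
0.0779 -158.6
0.0177 110.6
0.0779 20.6
n 54
prong [240 107  23  76 838] [[239.89999389648438, 108.0], [255.6999969482422, 106.4000015258789], [263.1000061035156, 181.0], [247.3000030517578, 182.60000610351562]] [[0.4856, -0.3013], [0.4918, -0.3164], [0.4197, -0.3455], [0.413, -0.3295]]
0.0163 -67.6
0.0777 -158.0
0.0174 112.8
0.0778 21.2
n 43
```

Emit:
step_arm --pt "20 -60 0 0 1" --pt "40 -120 0 0 1" --pt "60 -180 0 0.1 1" --pt "60 -230 0 0.2 1" --pt "60 -230 0 0.34 1"

```text
time: 1.82
position: [0.4084, -0.1214, 0.3017]
orientation: [3.141, -0.0, -0.043]
force: [1.0, -1.5, 0.2]
opening: -0.0003
gripper_force: 0.0
```

Run:
```python
from h import *
c=shot('wrist','wboard'); f=lambda v:np.round(v,4).tolist()
m,l,bs=blobs(c,(60,60,20),(95,255,140),400)
for i,st,ce in bs:
    cn=cv2.findContours((l==i).astype('uint8'),0,2)[0][0]; bx=cv2.boxPoints(cv2.minAreaRect(cn)); print(st,np.round(bx,1).tolist()); print([f(onz(c,p,.058)) for p in bx])
print(proj(c,[.522,.05,.062]))
```

```text
[ 242   37   27   98 2270] [[241.5, 37.599998474121094], [265.6000061035156, 36.79999923706055], [269.0, 133.89999389648438], [244.8000030517578, 134.6999969482422]]
[[0.5708, -0.0882, 0.058], [0.5704, -0.1161, 0.058], [0.4607, -0.1145, 0.058], [0.4611, -0.0844, 0.058]]
[128.54837366  87.96474825]
```

View pics/wboard.png

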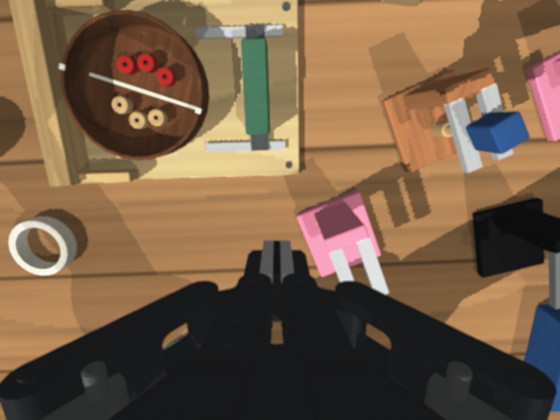

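The wrist view shows the jaw at (256,86), the bowl at (136,85) with marks at (62,67) and (198,110). A pink look-alike at (340,235) is close to the pushing place, so I check clearance there.

Run:
```python
from h import *
c=load('wboard'); f=lambda v:np.round(v,4).tolist()
for p in((298,212),(360,192),(380,235),(320,275)): print(f(onz(c,p,.015)),f(onz(c,p,.12)))
print('bowl marks',f(onz(c,(62,67),.062)),f(onz(c,(198,110),.062)))
print('stop face',f(onz(c,(42,0),.06)),f(onz(c,(73,178),.06)))
print('board corners',f(onz(c,(300,170),.012)),f(onz(c,(300,0),.012)))
```

```text
[0.3443, -0.1508, 0.015] [0.3765, -0.1444, 0.12]
[0.3708, -0.2419, 0.015] [0.3965, -0.2132, 0.12]
[0.3024, -0.2743, 0.015] [0.3448, -0.2377, 0.12]
[0.2391, -0.1829, 0.015] [0.297, -0.1686, 0.12]
bowl marks [0.5492, 0.1251, 0.062] [0.493, -0.0302, 0.062]
stop face [0.6204, 0.134, 0.06] [0.4168, 0.1421, 0.06]
board corners [0.4064, -0.1554, 0.012] [0.6219, -0.1606, 0.012]
```

Emit:
step_arm --pt "45 22 40 0 1" --pt "85 42 80 0 1" --pt "110 55 130 0 1" --pt "110 55 190 0 1" --pt "110 55 240 0 1"

```text
time: 2.5
position: [0.516, -0.1843, 0.0588]
orientation: [3.141, 0.001, -0.041]
force: [0.3, -0.9, -0.3]
opening: 0.0001
gripper_force: 0.0
```

Emit:
step_arm --pt "0 0 25 0 1" --pt "0 0 36 0 1" --pt "0 0 36 0 1" --pt "0 -10 36 0 1" --pt "0 -20 36 0 1"

```text
time: 3.12
position: [0.5184, -0.1618, 0.0263]
orientation: [3.142, -0.002, -0.041]
force: [-0.3, 1.0, 0.2]
opening: 0.0003
gripper_force: 0.0
```

Emit:
step_arm --pt "0 -15 0 0 1" --pt "0 -30 0 0 1" --pt "0 -45 0 0 1" --pt "0 -60 0 0 1" --pt "0 -70 0 0 1"

```text
time: 3.75
position: [0.52, -0.0923, 0.0254]
orientation: [3.14, 0.001, -0.041]
force: [-4.0, -8.0, 3.9]
opening: -0.0001
gripper_force: 4.3
```

Emit:
step_arm --pt "0 -3 0 0 1" --pt "0 -5 0 0 1" --pt "0 -5 0 0 1"

```text
time: 4.12
position: [0.5202, -0.0874, 0.0253]
orientation: [3.141, 0.001, -0.041]
force: [-3.0, -4.6, 1.0]
opening: 0.0002
gripper_force: 2.4
```

Emit:
step_arm --pt "0 -3 0 0 1" --pt "0 -6 0 0 1" --pt "0 -9 0 0 1" --pt "0 -9 0 0 1"

```text
time: 4.62
position: [0.5204, -0.0789, 0.0253]
orientation: [3.14, 0.002, -0.042]
force: [-4.1, -6.5, 2.5]
opening: -0.0001
gripper_force: 3.9
```

Emit:
step_arm --pt "0 -2 0 0 1" --pt "0 -4 0 0 1" --pt "0 -4 0 0 1"

```text
time: 5.0
position: [0.5204, -0.0751, 0.0253]
orientation: [3.14, 0.002, -0.042]
force: [-4.7, -8.2, 2.9]
opening: -0.0003
gripper_force: 4.4
```

Run:
```python
from h import *
a=shot('scene','sceneJ'); b=shot('side','sideJ'); f=lambda v:np.round(v,4).tolist()
for n,c in(('scene',a),('side',b)):
    for i,st,ce in blobs(c,(60,60,20),(95,255,140),100)[2]: print(n,st,ce)
A=cv2.resize(a['pixels'][140:250,230:360],(400,338),interpolation=cv2.INTER_CUBIC)
B=cv2.resize(b['pixels'][195:350,180:345],(400,376),interpolation=cv2.INTER_CUBIC)
im=np.zeros((380,800,3),np.uint8); im[:338,:400]=A; im[:376,400:]=B
cv2.imwrite('pics/cropJ.png',im[:,:,::-1])
```

```text
scene [285 194  16  18 207] [292.55072464 202.1352657 ]
scene [ 189  286  150  134 8955] [258.77911781 364.47481854]
scene [295 307  13  32 105] [301.00952381 318.16190476]
scene [288 338  52  82 717] [314.0251046  384.14923291]
scene [186 380  53  40 610] [209.88360656 404.70819672]
side [ 225   54   77   85 2321] [254.72167169  96.48168893]
side [257 230  41  33 434] [281.22119816 245.50460829]
```

View pics/cropJ.png

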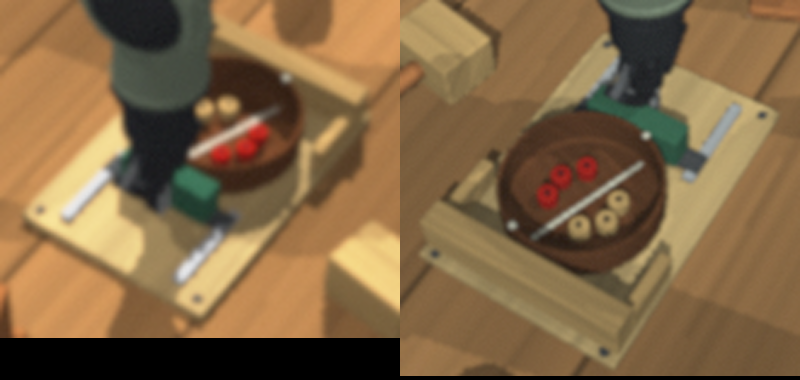

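The jaw is now at the bowl's rim, at (635,130) in the crop, but snug contact with the stop isn't confirmed by force yet, so I keep pushing.

Emit:
step_arm --pt "0 -1.5 0 0 1" --pt "0 -3 0 0 1" --pt "0 -3 0 0 1"

```text
time: 5.48
position: [0.5205, -0.0722, 0.0253]
orientation: [3.14, 0.002, -0.042]
force: [-5.7, -8.6, 3.8]
opening: -0.0003
gripper_force: 4.7
```

Emit:
step_arm --pt "0 -1.5 0 0 1" --pt "0 -3 0 0 1" --pt "0 -3 0 0 1"

```text
time: 5.85
position: [0.5204, -0.071, 0.0253]
orientation: [3.138, 0.002, -0.043]
force: [-6.6, -19.4, 4.7]
opening: -0.0002
gripper_force: 9.8
```

Emit:
step_arm --pt "0 -1.5 0 0 1" --pt "0 -1.5 0 0 1"

```text
time: 6.1
position: [0.5204, -0.0708, 0.0253]
orientation: [3.137, 0.002, -0.045]
force: [-5.5, -26.7, 4.1]
opening: 0.0002
gripper_force: 13.7
```

Force jumped from 8 N to 27 N with almost no travel, so the bowl is snug. Next I back off and go to the stirrer.

Emit:
step_arm --pt "0 20 0 0 1" --pt "0 40 -10 0 1" --pt "0 40 -70 0 1" --pt "0 60 -130 -0.1 0" --pt "-10 110 -180 -0.25 -1"

```text
time: 6.72
position: [0.5097, -0.1683, 0.2012]
orientation: [3.141, -0.002, 0.217]
force: [1.4, -0.6, -0.9]
opening: 0.0358
gripper_force: 0.0
```

Emit:
step_arm --pt "0 0 -10 -0.1 -1" --pt "0 0 -20 -0.2 -1" --pt "0 0 -20 -0.31 -1" --pt "0 0 -20 -0.31 -1"

```text
time: 7.22
position: [0.5088, -0.1693, 0.2186]
orientation: [-3.141, -0.0, 0.519]
force: [0.1, -0.0, -0.2]
opening: 0.0854
gripper_force: 0.0
```

```bash
cat >> h.py <<'E'
def go(t,yaw=None):
    s=ctrl.sense(); T=tool(s); d=np.array(t)-s['position']; y=s['orientation'][2]
    print('t',round(s['time'],2),'pos',np.round(s['position'],4),'rpy',np.round(s['orientation'],3),'tool shift mm',np.round(T[:3,:3].T@d*1000,1),'spin',None if yaw is None else round(y-yaw,3),'q',np.round(s['qpos'],2))
E
python3 - <<'E'
from h import *
go([.4577,-.3388,.225],.522)
E
```

```text
t 7.22 pos [ 0.5088 -0.1693  0.2186] rpy [-3.141 -0.     0.519] tool shift mm [-128.4  121.9   -6.5] spin -0.003 q [ 0.47  0.41 -0.34  1.84  0.17  0.92 -1.  ]
```

Emit:
step_arm --pt "-45 43 -3 0 -1" --pt "-90 86 -6 0 -1" --pt "-128 122 -6 0 -1" --pt "-128 122 -6 0 -1"

```text
time: 7.72
position: [0.4562, -0.3428, 0.224]
orientation: [3.142, 0.001, 0.51]
force: [1.4, 0.6, 0.6]
opening: 0.0851
gripper_force: 0.0
```

Run:
```python
from h import *
go([.4577,-.3388,.127],.522)
c=shot('wrist','whead'); w0=load('wstand'); f=lambda v:np.round(v,4).tolist()
for i,st,ce in blobs(c,(100,110,40),(125,255,255),100)[2]: print(st,ce,proj(c,[.4577,-.3388,.162]))
for z in(.14,.162): print(proj(c,[.4577,-.3388,z]))
```

```text
t 7.72 pos [ 0.4562 -0.3428  0.224 ] rpy [3.142e+00 1.000e-03 5.100e-01] tool shift mm [ 3.4 -2.7 97. ] spin -0.012 q [ 0.75  0.45 -0.28  1.74  0.15  0.97 -0.66]
[ 252  185   40   49 1842] [271.68946797 209.34799131] [272.09071435 214.51963397]
[468 402  27  18 262] [482.23282443 413.22900763] [272.09071435 214.51963397]
[272.45831837 206.04076751]
[272.09071435 214.51963397]
```

View pics/whead.png

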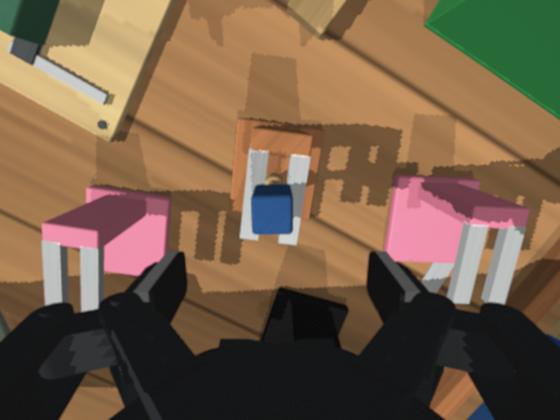

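The head is at (272,213), square to the fingers and on the prediction (272,214.5). Descend and grip.

Emit:
step_arm --pt "3 -3 30 -0.01 -0.5" --pt "3 -3 60 -0.01 -0.4" --pt "3 -3 85 -0.01 -0.3" --pt "3 -3 97 -0.01 -0.3" --pt "3 -3 98 -0.01 -0.3"

```text
time: 8.4
position: [0.4596, -0.3343, 0.1263]
orientation: [-3.141, 0.0, 0.529]
force: [-0.4, -0.2, -0.7]
opening: 0.0554
gripper_force: 0.0
```

Emit:
step_arm --pt "0 0 0 0 0.1" --pt "0 0 0 0 0.4" --pt "0 0 0 0 0.7" --pt "0 0 0 0 1" --pt "0 0 0 0 1" --newtons 60

```text
time: 9.02
position: [0.4598, -0.3354, 0.1276]
orientation: [3.14, -0.001, 0.529]
force: [-1.3, 2.4, 6.0]
opening: 0.0291
gripper_force: 59.4
```

Run:
```python
from h import *
go([.4577,-.3388,.130],.522); s=ctrl.sense(); print(s['force'],s['opening'],s['gripper_force'])
d=np.array([-np.cos(.371),-np.sin(.371),0]); print('out dir in tool',tool()[:3,:3].T@d)
```

```text
t 9.03 pos [ 0.4598 -0.3354  0.1276] rpy [ 3.14e+00 -1.00e-03  5.29e-01] tool shift mm [-3.5  1.9 -2.4] spin 0.007 q [ 0.72  0.57 -0.26  1.83  0.21  0.76 -0.7 ]
[-1.30398537  2.3642486   5.98386451] 0.029144751266954382 59.3725061416626
out dir in tool [-0.98762114 -0.15685499 -0.00099896]
```

Run:
```python
from h import *
c=load('wstand'); f=lambda v:np.round(v,3).tolist()
for p in((290,240),(356,240),(352,302),(290,300)): print(f(onz(c,p,.015)),f(onz(c,p,.12)))
a=load('scene0')
for p in((118,236),(155,250),(162,262),(125,265)): print(f(onz(a,p,.12)),f(onz(a,p,.015)))
```

```text
[0.323, -0.412, 0.015] [0.363, -0.395, 0.12]
[0.353, -0.508, 0.015] [0.385, -0.467, 0.12]
[0.25, -0.541, 0.015] [0.308, -0.492, 0.12]
[0.224, -0.444, 0.015] [0.288, -0.419, 0.12]
[0.244, -0.489, 0.12] [0.168, -0.449, 0.015]
[0.363, -0.466, 0.12] [0.298, -0.423, 0.015]
[0.406, -0.484, 0.12] [0.345, -0.443, 0.015]
[0.33, -0.548, 0.12] [0.262, -0.513, 0.015]
```

Emit:
step_arm --pt "0 2 -3 0 1" --pt "-0.4 2.5 -6 0 1" --pt "-0.4 2.5 -6 0 1"

```text
time: 9.4
position: [0.4602, -0.3378, 0.1329]
orientation: [3.141, -0.0, 0.528]
force: [-0.5, -0.4, -0.2]
opening: 0.029
gripper_force: 59.2
```

Emit:
step_arm --pt "-20 -3 0 0 1" --pt "-40 -6.5 0 0 1" --pt "-60 -9.5 0 0 1" --pt "-70 -11 0 0 1" --pt "-70 -11 -40 0 1" --newtons 100

```text
time: 10.02
position: [0.3921, -0.3632, 0.1712]
orientation: [-3.137, 0.002, 0.528]
force: [1.0, -0.1, -0.1]
opening: 0.0288
gripper_force: 99.2
```

Emit:
step_arm --pt "0 0 -50 0 1" --pt "0 0 -80 0 1" --pt "0 0 -80 0 1"

```text
time: 10.4
position: [0.3947, -0.3641, 0.2547]
orientation: [3.138, -0.001, 0.528]
force: [0.4, 0.7, -1.2]
opening: 0.0286
gripper_force: 99.3
```

Run:
```python
from h import *
go([.47,.0,.25],.522)
a=shot('scene','sceneS'); b=shot('side','sideS'); f=lambda v:np.round(v,4).tolist()
for n,c in(('scene',a),('side',b)):
    print([(st.tolist(),np.round(ce,1).tolist()) for i,st,ce in blobs(c,(100,110,40),(125,255,255),20)[2]])
    im=c['pixels'];
s=ctrl.sense(); h=s['position']
B=cv2.resize(b['pixels'][100:350,175:425],(560,560),interpolation=cv2.INTER_CUBIC)
cv2.imwrite('pics/sideS_c.png',B[:,:,::-1])
```

```text
t 10.4 pos [ 0.3947 -0.3641  0.2547] rpy [ 3.138e+00 -1.000e-03  5.280e-01] tool shift mm [ 248.6 -276.5    4. ] spin 0.006 q [ 0.87  0.37 -0.3   1.8   0.13  0.99 -0.53]
[([182, 190, 3, 9, 22], [183.1, 193.9]), ([24, 225, 66, 57, 2053], [57.6, 252.8]), ([6, 252, 48, 39, 647], [30.2, 270.7])]
[([449, 0, 95, 198, 9440], [503.5, 99.0])]
```

View pics/sideS_c.png

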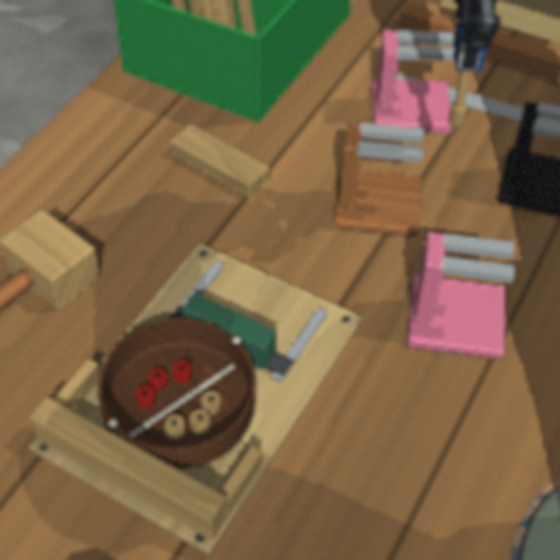

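The stirrer is held and hanging straight, tip at (460,118). The stand is undisturbed and the bowl is clamped: marks at (237,341) and (113,423), reds near (160,378), pales near (196,416). Next I compute bowl and bead positions.

```bash
cat >> h.py <<'E'
def beads(c,ctr,ux,z=.034,draw=None):
    """red/pale bead tops in the bowl -> world xy and signed distance from line"""
    hsv=cv2.cvtColor(c['pixels'],cv2.COLOR_RGB2HSV); out=[]
    H,W=hsv.shape[:2]; yy,xx=np.mgrid[:H,:W]
    poly=np.array([proj(c,[ctr[0]+.074*np.cos(t),ctr[1]+.074*np.sin(t),.025]) for t in np.linspace(0,6.28,60)]).astype(np.int32)
    in_=np.zeros((H,W),np.uint8); cv2.fillPoly(in_,[poly],255)
    n=np.array([-ux[1],ux[0]])
    for nm,ms in(('red',[((0,150,90),(6,255,255)),((172,150,90),(180,255,255))]),('pale',[((12,50,140),(28,150,255))])):
        m=in_*0
        for lo,hi in ms: m|=cv2.inRange(hsv,np.array(lo),np.array(hi))
        m&=in_; k,l,st,ce=cv2.connectedComponentsWithStats(m)
        for i in range(1,k):
            if st[i][4]>=12:
                p=onz(c,ce[i],z)[:2]; out.append((nm,st[i].tolist(),np.round(p,3).tolist(),round(float((p-ctr)@n)*1000,1),round(float((p-ctr)@ux)*1000,1)))
    return out
E
python3 - <<'E'
from h import *
b=load('sideS'); a=load('sceneS'); B=lambda u,v:(175+u*250/560,100+v*250/560); f=lambda v:np.round(v,4).tolist()
m1=onz(b,B(237,341),.062); m2=onz(b,B(113,423),.062); print(f(m1),f(m2),f((m1+m2)/2))
ctr=((m1+m2)/2)[:2]; ux=(m1-m2)[:2]; ux/=np.linalg.norm(ux); print(ux)
for n,c in(('side',b),('scene',a)):
    print(n); [print(x) for x in beads(c,ctr,ux)]
print('tip',f(onz(b,B(460,118),.157)))
for p in((182,370),(160,377),(145,395),(211,402),(200,418),(176,426)):
    q=onz(b,B(*p),.034)[:2]; print(f(q),(q-ctr)@np.array([-ux[1],ux[0]]))
E
```

```text
[0.4914, -0.0175, 0.062] [0.5501, 0.1361, 0.062] [0.5208, 0.0593, 0.062]
[-0.35681198 -0.93417622]
side
('red', [252, 261, 9, 10, 77], [0.536, 0.031], 24.0, 21.3)
('red', [235, 264, 15, 19, 158], [0.553, 0.066], 27.5, -17.6)
('pale', [266, 276, 6, 7, 17], [0.488, 0.051], -28.0, 19.6)
('pale', [261, 285, 6, 6, 15], [0.485, 0.077], -40.0, -4.0)
('pale', [250, 287, 6, 6, 20], [0.504, 0.094], -28.4, -26.2)
scene
('red', [299, 179, 19, 14, 119], [0.553, 0.044], 35.5, 2.4)
('pale', [290, 172, 10, 10, 51], [0.489, 0.054], -27.6, 16.6)
('pale', [302, 172, 6, 4, 19], [0.509, 0.086], -20.6, -20.6)
('pale', [291, 178, 23, 13, 60], [0.526, 0.036], 12.9, 19.9)
tip [0.3886, -0.3739, 0.157]
[0.5349, 0.0298] 0.02376198704384999
[0.5511, 0.0498] 0.03169206283744816
[0.5524, 0.0775] 0.023057369062438965
[0.4855, 0.0491] -0.02935395362334522
[0.4852, 0.0721] -0.03773976720827819
[0.5022, 0.0932] -0.02946068946785959
```

Emit:
step_arm --pt "20 -30 -20 0 1" --pt "50 -74 -20 0 1" --pt "85 -127 -20 0 1" --pt "120 -179 -20 0 1" --pt "155 -230 -20 0 1"

```text
time: 11.12
position: [0.4112, -0.0854, 0.2717]
orientation: [-3.141, 0.001, 0.529]
force: [2.0, -0.1, -1.1]
opening: 0.0287
gripper_force: 99.3
```

Emit:
step_arm --pt "30 -40 0 0.15 1" --pt "55 -80 0 0.33 1" --pt "65 -98 0 0.51 1" --pt "65 -98 0 0.7 1" --pt "65 -98 0 0.88 1"

```text
time: 11.75
position: [0.4181, 0.0304, 0.2715]
orientation: [3.141, 0.002, -0.343]
force: [0.0, -0.1, -1.8]
opening: 0.0287
gripper_force: 99.5
```

Emit:
step_arm --pt "0 0 0 0.01 1" --pt "0 0 0 0.01 1"

```text
time: 12.0
position: [0.4184, 0.0301, 0.2721]
orientation: [3.141, 0.001, -0.344]
force: [0.5, 0.5, -1.0]
opening: 0.0288
gripper_force: 99.5
```

Run:
```python
from h import *
go([.5208,.0593,.16],-.365)
c=shot('wrist','wbowl'); f=lambda v:np.round(v,4).tolist()
ctr=np.array([.5208,.0593]); ux=np.array([-.3568,-.9342])
[print(x) for x in beads(c,ctr,ux)]
cv2.imwrite('pics/wbowl_c.png',cv2.resize(c['pixels'][0:300,80:480],(800,600),interpolation=cv2.INTER_CUBIC)[:,:,::-1])
```

```text
t 12.0 pos [0.4184 0.0301 0.2721] rpy [ 3.141e+00  1.000e-03 -3.440e-01] tool shift mm [ 86.7 -62.  112. ] spin 0.021 q [ 0.21  0.16 -0.47  2.03  0.09  0.96 -2.22]
('red', [213, 62, 20, 22, 332], [0.555, 0.048], 35.8, -1.4)
('red', [193, 71, 21, 21, 329], [0.554, 0.073], 25.8, -24.8)
('red', [236, 70, 20, 22, 309], [0.537, 0.026], 27.3, 25.4)
('pale', [190, 101, 34, 1, 34], [0.532, 0.078], 3.5, -21.7)
('pale', [241, 101, 31, 2, 32], [0.511, 0.024], 3.5, 37.0)
('pale', [192, 106, 13, 1, 13], [0.53, 0.09], -2.4, -32.2)
('pale', [221, 106, 12, 1, 12], [0.518, 0.058], -1.8, 2.1)
('pale', [234, 106, 53, 2, 57], [0.504, 0.022], -2.1, 40.9)
('pale', [198, 116, 18, 18, 237], [0.507, 0.089], -23.8, -23.0)
('pale', [237, 118, 18, 19, 260], [0.488, 0.045], -25.6, 25.2)
('pale', [219, 127, 18, 18, 247], [0.486, 0.07], -36.2, 2.1)
```

View pics/wbowl_c.png

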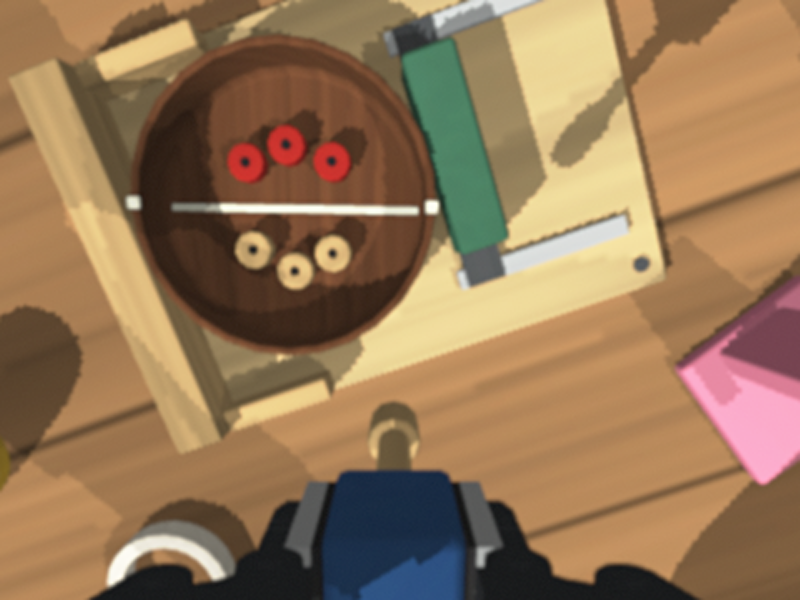

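The wrist view shows the marks at (133,202) and (432,207), reds at (245,162), (286,145) and (331,161), pales at (253,250), (294,271) and (332,253). The stirrer bulb is at (393,425). I check the bulb's offset from the TCP.

Run:
```python
from h import *
c=load('wbowl'); T=c['W']; T0=tool(); f=lambda v:np.round(v,4).tolist()
for x in(-.008,-.006,-.004,-.002,0,.002): print(x,[np.round(((proj(c,(T0@[x+dx,0,z,1])[:3])-[80,0])*2),1).tolist() for dx,z in((.01,.0976),(.0,.0976),(-.01,.0976-.028))])
m1=onz(c,(296,103.5),.062); m2=onz(c,(146.5,101),.062); print(f(m1),f(m2),f((m1+m2)/2))
go([.5617,.018,.19],0)
```

```text
-0.008 [[392.8, 406.7], [392.8, 429.8], [392.8, 477.6]]
-0.006 [[392.8, 402.0], [392.8, 425.2], [392.8, 472.6]]
-0.004 [[392.8, 397.3], [392.8, 420.6], [392.8, 467.6]]
-0.002 [[392.8, 392.5], [392.8, 416.0], [392.8, 462.6]]
0 [[392.8, 387.8], [392.8, 411.3], [392.8, 457.5]]
0.002 [[392.8, 383.0], [392.8, 406.7], [392.8, 452.5]]
[0.4921, -0.0194, 0.062] [0.5509, 0.1359, 0.062] [0.5215, 0.0583, 0.062]
t 12.05 pos [0.4185 0.0302 0.2722] rpy [ 3.141e+00  1.000e-03 -3.440e-01] tool shift mm [139.  -36.9  82.1] spin -0.344 q [ 0.21  0.16 -0.47  2.03  0.09  0.96 -2.22]
```

Emit:
step_arm --pt "40 -10 15 -0.1 1" --pt "80 -21 35 -0.22 1" --pt "120 -32 55 -0.344 1" --pt "144 -38.6 72 -0.344 1" --pt "144 -38.6 72 -0.344 1"

```text
time: 12.68
position: [0.5674, 0.0171, 0.1986]
orientation: [-3.141, 0.003, -0.002]
force: [-0.9, -0.1, -1.1]
opening: 0.0287
gripper_force: 99.5
```

Run:
```python
from h import *
go([.567,.018,.118],0)
```

```text
t 12.68 pos [0.5674 0.0171 0.1986] rpy [-3.141e+00  3.000e-03 -2.000e-03] tool shift mm [-0.2 -0.8 80.6] spin -0.002 q [ 0.2   0.5  -0.46  1.77  0.27  0.94 -1.95]
```

Emit:
step_arm --pt "0 -1 30 0 1" --pt "0 -1 55 0 1" --pt "0 -1 68 0 1" --pt "0 -1 77 0 1" --pt "0 -1 77 0 1"

```text
time: 13.3
position: [0.5671, 0.0184, 0.1237]
orientation: [-3.142, 0.0, -0.004]
force: [-0.9, -0.1, -0.0]
opening: 0.0288
gripper_force: 99.5
```

Emit:
step_arm --pt "0 0 3 0 1" --pt "-10 -4 3 0 1" --pt "-20 -8 3 0 1" --pt "-30 -11.5 3 0 1" --pt "-40 -15 3 0 1"

```text
time: 13.92
position: [0.5265, 0.0339, 0.1207]
orientation: [3.142, -0.0, -0.004]
force: [0.2, -0.6, -0.4]
opening: 0.0289
gripper_force: 99.5
```

Emit:
step_arm --pt "-8 -3 0 0 1" --pt "-14 -5 0 0 1" --pt "-14 -5 0 0 1"

```text
time: 14.3
position: [0.513, 0.0387, 0.1206]
orientation: [3.142, 0.0, -0.004]
force: [0.2, -0.0, -0.1]
opening: 0.029
gripper_force: 99.5
```

Run:
```python
from h import *
go([.567,.018,.118],0); print(ctrl.sense()['force'])
ctr=np.array([.5215,.0583]); ux=np.array([-.3568,-.9342])
for n in('side','scene'):
    print(n); [print(x) for x in beads(shot(n,n+'P1'),ctr,ux)]
```

```text
t 14.3 pos [0.513  0.0387 0.1206] rpy [ 3.142  0.    -0.004] tool shift mm [54.1 20.5  2.6] spin -0.004 q [ 0.13  0.53 -0.43  1.97  0.33  0.71 -2.08]
[ 0.22957333 -0.02284699 -0.14704449]
side
('red', [235, 264, 15, 19, 160], [0.553, 0.066], 26.9, -18.1)
('red', [265, 273, 10, 11, 64], [0.488, 0.044], -26.8, 25.2)
('pale', [260, 260, 7, 17, 74], [0.515, 0.032], 3.6, 27.2)
('pale', [271, 281, 8, 7, 43], [0.468, 0.054], -48.0, 22.8)
('pale', [260, 283, 8, 9, 50], [0.486, 0.073], -38.4, -1.5)
('pale', [249, 285, 8, 9, 51], [0.506, 0.092], -26.5, -25.9)
scene
('red', [289, 177, 5, 8, 29], [0.49, 0.033], -20.5, 34.5)
('red', [307, 180, 11, 12, 81], [0.559, 0.054], 36.6, -9.3)
('pale', [302, 171, 6, 6, 29], [0.508, 0.087], -22.3, -21.9)
('pale', [286, 172, 11, 10, 55], [0.479, 0.054], -38.3, 19.7)
('pale', [299, 177, 16, 10, 48], [0.533, 0.057], 11.7, -2.9)
```

Red bead crossed to n ≈ -27. Next: lift, go behind the pale bead, and push it across.

Emit:
step_arm --pt "0 0 -20 0 1" --pt "-5 -10 -40 0 1" --pt "-15 -35 -40 0 1" --pt "-27 -60 -40 0 1" --pt "-27 -60 -40 0 1"

```text
time: 15.02
position: [0.4861, 0.1003, 0.1607]
orientation: [-3.141, -0.0, -0.001]
force: [0.6, 0.1, 0.1]
opening: 0.0285
gripper_force: 99.5
```

Emit:
step_arm --pt "0 0 15 0 1" --pt "0 0 30 0 1" --pt "0 0 40 0 1" --pt "0 0 40 0 1"

```text
time: 15.52
position: [0.486, 0.0985, 0.1195]
orientation: [3.141, 0.002, -0.004]
force: [0.9, -0.3, -0.8]
opening: 0.0286
gripper_force: 99.5
```

Emit:
step_arm --pt "10 4 0 0 1" --pt "20 8 0 0 1" --pt "30 11.5 0 0 1" --pt "40 15 0 0 1" --pt "50 19 0 0 1"

```text
time: 16.15
position: [0.5371, 0.0793, 0.1206]
orientation: [-3.142, -0.0, -0.004]
force: [-0.8, 0.2, -0.2]
opening: 0.029
gripper_force: 99.5
```

Emit:
step_arm --pt "3 1 0 0 1" --pt "3 1 0 0 1" --pt "3 1 -25 0 1" --pt "3 1 -60 0 1" --pt "3 1 -100 0 1"

```text
time: 16.77
position: [0.5387, 0.0787, 0.2214]
orientation: [3.142, 0.001, -0.003]
force: [0.6, -0.6, -0.7]
opening: 0.0287
gripper_force: 99.6
```

Emit:
step_arm --pt "-40 0 -20 0 1" --pt "-90 15 -40 0 1" --pt "-130 30 -50 0 1" --pt "-130 30 -50 0 1"

```text
time: 17.27
position: [0.4074, 0.0481, 0.2715]
orientation: [3.14, -0.002, -0.005]
force: [0.2, 0.4, 0.3]
opening: 0.0285
gripper_force: 99.6
```

Run:
```python
from h import *
go([.395,-.364,.275],.528); print(ctrl.sense()['force'])
ctr=np.array([.5215,.0583]); ux=np.array([-.3568,-.9342])
for n in('wrist','side','scene'):
    print(n); [print(x) for x in beads(shot(n,n+'P2'),ctr,ux) if x[1][3]>4]
```

```text
t 17.27 pos [0.4074 0.0481 0.2715] rpy [ 3.14e+00 -2.00e-03 -5.00e-03] tool shift mm [-10.4 412.1  -2.8] spin -0.533 q [ 0.23  0.15 -0.55  2.05  0.1   0.96 -1.94]
[0.23642485 0.37343492 0.32385468]
wrist
('red', [249, 17, 20, 23, 351], [0.577, 0.067], 48.9, -27.9)
('red', [266, 39, 20, 23, 352], [0.554, 0.048], 34.5, -2.2)
('red', [271, 101, 20, 20, 284], [0.488, 0.042], -25.9, 27.4)
('pale', [246, 39, 19, 22, 315], [0.555, 0.071], 26.7, -24.2)
('pale', [249, 72, 27, 11, 28], [0.525, 0.064], 1.5, -6.7)
('pale', [253, 79, 24, 10, 24], [0.518, 0.061], -4.2, -1.2)
('pale', [248, 102, 19, 20, 263], [0.486, 0.07], -37.2, 1.2)
('pale', [264, 119, 18, 18, 246], [0.468, 0.052], -48.0, 25.0)
side
('red', [241, 264, 9, 11, 70], [0.554, 0.05], 32.8, -4.2)
('red', [229, 266, 10, 11, 72], [0.577, 0.071], 47.6, -31.8)
('red', [265, 273, 10, 11, 66], [0.488, 0.044], -26.2, 25.3)
('pale', [236, 271, 8, 9, 56], [0.555, 0.074], 25.3, -26.5)
('pale', [271, 281, 8, 7, 43], [0.468, 0.054], -48.0, 22.8)
('pale', [260, 283, 8, 9, 50], [0.486, 0.073], -38.4, -1.5)
scene
('red', [289, 177, 7, 8, 39], [0.492, 0.035], -19.6, 32.0)
('red', [307, 185, 7, 7, 41], [0.559, 0.041], 41.4, 3.0)
('red', [316, 184, 7, 6, 35], [0.58, 0.063], 53.2, -25.5)
('pale', [286, 172, 14, 7, 62], [0.479, 0.058], -39.9, 15.1)
('pale', [291, 178, 27, 13, 131], [0.536, 0.049], 16.5, 3.5)
```

Mixed: reds at n = +49, +34, -26, pales at +27, -37, -48, all clear of the line. Now I return the stirrer.

Emit:
step_arm --pt "-2 40 0 -0.1 1" --pt "-4 90 0 -0.2 1" --pt "-6 145 0 -0.31 1" --pt "-8 200 0 -0.42 1" --pt "-10 255 0 -0.533 1"

```text
time: 18.05
position: [0.3986, -0.2075, 0.2701]
orientation: [-3.141, -0.0, 0.534]
force: [1.0, 0.3, -0.2]
opening: 0.0284
gripper_force: 99.5
```

Run:
```python
from h import *
go([.395,-.3635,.275],.528)
```

```text
t 18.05 pos [ 0.3986 -0.2075  0.2701] rpy [-3.141 -0.     0.534] tool shift mm [-82.5 132.4  -5. ] spin 0.006 q [ 0.68  0.21 -0.39  1.98  0.1   0.97 -0.79]
```

Emit:
step_arm --pt "-28 45 0 0.005 1" --pt "-56 90 0 0.005 1" --pt "-82 132 0 0.005 1" --pt "-82 132 0 0.005 1"

```text
time: 18.55
position: [0.3937, -0.3644, 0.2691]
orientation: [-3.14, 0.001, 0.52]
force: [-0.2, 0.9, -1.8]
opening: 0.0287
gripper_force: 99.5
```

Run:
```python
from h import *
go([.395,-.3635,.1335],.528); T0=tool()
c=shot('wrist','wret'); cv2.imwrite('pics/wret_c.png',c['pixels'][60:360,130:430][:,:,::-1])
# stand measured again: prongs
hsv=cv2.cvtColor(c['pixels'],cv2.COLOR_RGB2HSV); m=cv2.inRange(hsv,np.array((0,0,130)),np.array((180,45,255)))
n,l,st,ce=cv2.connectedComponentsWithStats(m)
for i in range(1,n):
    w=onz(c,ce[i],.12)
    if st[i][4]>200 and abs(w[0]-.46)<.06 and abs(w[1]+.34)<.06:
        cn=cv2.findContours((l==i).astype('uint8'),0,2)[0][0]; bx=cv2.boxPoints(cv2.minAreaRect(cn)); P=np.array([onz(c,p,.12)[:2] for p in bx]); print(st[i],np.round(P,4).tolist())
for x in(-.008,-.0055,-.003): print(x,[np.round(proj(c,(T0@[x+dx,0,z,1])[:3]),1).tolist() for dx,z in((.01,.0976),(0,.0976))])
```

```text
t 18.55 pos [ 0.3937 -0.3644  0.2691] rpy [-3.14e+00  1.00e-03  5.20e-01] tool shift mm [1.700e+00 1.000e-01 1.356e+02] spin -0.008 q [ 0.86  0.35 -0.29  1.78  0.12  1.03 -0.53]
[ 256   71   28   88 1482] [[0.4135, -0.3301], [0.4857, -0.3014], [0.4921, -0.3162], [0.4201, -0.346]]
[ 291   76   31   88 1544] [[0.4255, -0.3598], [0.4986, -0.3319], [0.5047, -0.348], [0.4319, -0.3771]]
-0.008 [[276.0, 203.2], [276.0, 214.8]]
-0.0055 [[276.0, 200.2], [276.0, 211.9]]
-0.003 [[276.0, 197.3], [276.0, 209.0]]
```

View pics/wret_c.png

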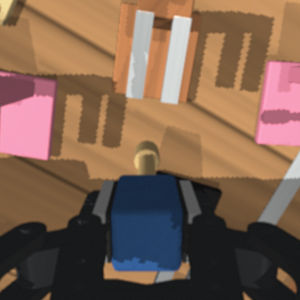

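The wrist view shows the prongs at (142,55) and (177,60), the bulb at (147,155) and head square in the grip. The stand is unchanged and the way is clear. Lower in front of the fork.

Emit:
step_arm --pt "4.6 0 45 0 1" --pt "4.6 0 90 0 1" --pt "4.6 0 120 0 1" --pt "4.6 0 135 0 1" --pt "4.6 0 135 0 1"

```text
time: 19.23
position: [0.3983, -0.3583, 0.1351]
orientation: [-3.14, 0.0, 0.525]
force: [-0.0, 0.4, -0.1]
opening: 0.0289
gripper_force: 99.6
```

Run:
```python
from h import *
go([.3975,-.3618,.1335],.528); go([.4593,-.3376,.1335],.528); print(ctrl.sense()['force'])
```

```text
t 19.23 pos [ 0.3983 -0.3583  0.1351] rpy [-3.14   0.     0.525] tool shift mm [-2.5  2.6  1.6] spin -0.003 q [ 0.82  0.52 -0.27  1.91  0.2   0.74 -0.61]
t 19.23 pos [ 0.3983 -0.3583  0.1351] rpy [-3.14   0.     0.525] tool shift mm [63.1 12.7  1.6] spin -0.003 q [ 0.82  0.52 -0.27  1.91  0.2   0.74 -0.61]
[-0.01236023  0.37808467 -0.13223533]
```

Emit:
step_arm --pt "-2 2.5 1 0 1" --pt "-2 2.5 1 0 1" --pt "-2 2.5 1 0 1"

```text
time: 19.6
position: [0.3978, -0.3624, 0.1351]
orientation: [3.141, -0.0, 0.524]
force: [0.1, 0.1, -0.8]
opening: 0.0283
gripper_force: 99.6
```

Run:
```python
from h import *
go([.3975,-.3618,.1335],.528); go([.4593,-.3376,.1335],.528)
```

```text
t 19.6 pos [ 0.3978 -0.3624  0.1351] rpy [ 3.141 -0.     0.524] tool shift mm [ 0.  -0.6  1.6] spin -0.004 q [ 0.83  0.52 -0.27  1.91  0.2   0.74 -0.6 ]
t 19.6 pos [ 0.3978 -0.3624  0.1351] rpy [ 3.141 -0.     0.524] tool shift mm [65.7  9.3  1.7] spin -0.004 q [ 0.83  0.52 -0.27  1.91  0.2   0.74 -0.6 ]
```

Emit:
step_arm --pt "13 1.8 1 0 1" --pt "26 3.7 1 0 1" --pt "39 5.5 1 0 1" --pt "52 7.4 1 0 1" --pt "60 8.5 1 0 1"

```text
time: 20.23
position: [0.4548, -0.3389, 0.1335]
orientation: [-3.141, -0.0, 0.525]
force: [-0.4, 0.7, -1.5]
opening: 0.0285
gripper_force: 99.6
```

Emit:
step_arm --pt "5.5 0.8 0 0 1" --pt "5.5 0.8 0 0 1"

```text
time: 20.48
position: [0.4591, -0.3373, 0.1335]
orientation: [-3.142, 0.0, 0.524]
force: [0.1, -0.7, -0.6]
opening: 0.0289
gripper_force: 99.6
```

Run:
```python
from h import *
go([.4593,-.3376,.1276],.528); print(ctrl.sense()['force'])
```

```text
t 20.48 pos [ 0.4591 -0.3373  0.1335] rpy [-3.142  0.     0.524] tool shift mm [-0.   0.3  5.9] spin -0.004 q [ 0.72  0.57 -0.26  1.82  0.2   0.78 -0.7 ]
[ 0.07790916 -0.70866952 -0.6430121 ]
```

Lower until it rests.

Emit:
step_arm --pt "0 0.3 2 0 1" --pt "0 0.3 4 0 1" --pt "0 0.3 5.5 0 1" --pt "0 0.3 5.5 0 1"

```text
time: 20.98
position: [0.459, -0.3377, 0.128]
orientation: [-3.141, 0.0, 0.524]
force: [0.2, -0.4, -1.0]
opening: 0.0289
gripper_force: 99.9
```

Emit:
step_arm --pt "0 0 1 0 1" --pt "0 0 1 0 1"

```text
time: 21.22
position: [0.4591, -0.3377, 0.1277]
orientation: [3.141, 0.0, 0.524]
force: [-3.5, 1.8, 11.0]
opening: 0.0287
gripper_force: 101.5
```

Emit:
step_arm --pt "0 0 0.7 0 1" --pt "0 0 0.7 0 1"

```text
time: 21.48
position: [0.4592, -0.3377, 0.1276]
orientation: [3.141, 0.0, 0.524]
force: [-7.6, 4.9, 23.2]
opening: 0.0288
gripper_force: 103.3
```

Resting on the prongs. Ease off, open, and rise.

Emit:
step_arm --pt "0 0 -1.2 0 1" --pt "0 0 -1.2 0 0.25" --pt "0 0 -1.2 0 0" --pt "0 0 -1.2 0 -0.3" --pt "0 0 -1.2 0 -0.4" --newtons 20

```text
time: 22.1
position: [0.4591, -0.3377, 0.1275]
orientation: [-3.141, 0.0, 0.524]
force: [-0.4, 0.2, 0.4]
opening: 0.0598
gripper_force: 0.0
```

Emit:
step_arm --pt "0 0 0 0 -0.5" --pt "0 0 0 0 -0.5"

```text
time: 22.35
position: [0.4591, -0.3377, 0.1275]
orientation: [-3.142, 0.0, 0.524]
force: [0.4, 0.0, -0.6]
opening: 0.0641
gripper_force: 0.0
```

Emit:
step_arm --pt "0 0 -15 0 -0.5" --pt "0 0 -40 0 -0.5" --pt "0 0 -80 0 -0.5" --pt "0 0 -120 0 -0.5" --pt "0 0 -150 0 -0.5"

```text
time: 22.98
position: [0.4593, -0.3377, 0.2805]
orientation: [3.14, -0.001, 0.524]
force: [-0.5, 0.3, 1.2]
opening: 0.0636
gripper_force: 0.0
```

Emit:
step_arm --pt "-30 0 -20 0 -0.5" --pt "-60 0 -20 0 -0.5" --pt "-60 0 -20 0 -0.5"

```text
time: 23.35
position: [0.4055, -0.369, 0.2989]
orientation: [3.14, 0.0, 0.521]
force: [1.0, -0.0, 0.1]
opening: 0.064
gripper_force: 0.0
```

Run:
```python
from h import *
go([.4,-.36,.3]); f=lambda v:np.round(v,4).tolist()
a=shot('scene','sceneF'); b=shot('side','sideF'); w=shot('wrist','wF')
C={}
for n,c in(('scene',a),('side',b),('wrist',w)):
    for i,st,ce in blobs(c,(100,110,40),(125,255,255),60)[2]:
        p=proj(c,[.457,-.339,.14]);
        if np.hypot(*(ce-p))<25: C[n]=ce; print(n,st,ce,p)
print('tri',[f(x) if np.ndim(x) else round(x,4) for x in tri(a,C['scene'],b,C['side'])])
for n in('scene','side'):
    c=load(n+'F'); o=load(n+'S'); 
    for nm,col in(('green',((60,60,20),(95,255,140))),): print(n,[(s[1].tolist(),np.round(s[2],1).tolist()) for s in blobs(c,*col,150)[2]],'before',[(s[1].tolist()) for s in blobs(o,*col,150)[2]])
ctr=np.array([.5215,.0583]); ux=np.array([-.3568,-.9342])
[print(x) for x in beads(b,ctr,ux)]
# stirrer change vs. initial image around the stand
for n,(x,y) in(('scene',(210,240)),('side',(348,170))):
    d=cv2.absdiff(load(n+'F')['pixels'][y-35:y+35,x-30:x+30],load(n+'0')['pixels'][y-35:y+35,x-30:x+30]).max(2); print(n,'diff px>40:',int((d>40).sum()))
```

```text
t 23.35 pos [ 0.4055 -0.369   0.2989] rpy [3.14  0.    0.521] tool shift mm [ -0.2 -10.6  -1.1] spin None q [ 0.84  0.34 -0.28  1.71  0.11  1.1  -0.52]
scene [204 224  11  14 130] [208.83846154 230.33076923] [209.68792142 230.82264306]
side [347 149  10  16 145] [351.30344828 156.09655172] [351.10010195 156.5221795 ]
wrist [261 119  32  31 960] [276.17916667 133.875     ] [275.97177971 131.81435843]
tri [[0.4558, -0.3396, 0.1418], np.float64(0.0019)]
scene [([270, 187, 32, 24, 429], [285.9, 197.8]), ([189, 287, 151, 133, 8954], [259.2, 364.5]), ([287, 338, 53, 82, 735], [314.0, 384.0]), ([187, 380, 52, 40, 607], [210.2, 404.8])] before [[270, 186, 32, 25, 429], [187, 287, 153, 133, 9577], [287, 338, 53, 82, 733]]
side [([225, 54, 109, 100, 6052], [281.6, 103.7]), ([256, 231, 41, 33, 465], [279.5, 245.7])] before [[225, 54, 109, 100, 6052], [256, 231, 41, 33, 466]]
('red', [241, 264, 9, 11, 69], [0.553, 0.051], 32.3, -4.7)
('red', [229, 266, 9, 11, 67], [0.577, 0.072], 47.3, -32.4)
('red', [265, 273, 10, 11, 69], [0.488, 0.045], -26.4, 24.8)
('pale', [237, 272, 6, 7, 14], [0.553, 0.076], 23.3, -27.4)
('pale', [271, 281, 8, 7, 28], [0.469, 0.053], -46.7, 23.5)
('pale', [261, 285, 6, 6, 15], [0.485, 0.077], -41.0, -4.7)
scene diff px>40: 37
side diff px>40: 6
```

The stirrer is hung back at its original height (head z 0.142 m). The jaw and bowl haven't moved since clamping, and the beads are mixed. Handing in.

```bash
python3 -c "
from workcell import ctrl
print(ctrl.close_job())"
```

```text
the job is handed in; nothing more can be done
None
```

I handed the job in at about 23 s; no verdict was shown. By the cameras, the bowl is clamped, each side of the line has both colours (bead centres at least 23 mm from it), all six beads are inside, and the stirrer hangs upright in its fork.

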